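# Book out the slide box and hold its lid half open

### The job

Book out the cream slide box: with its lid still shut, take the scanner from its stand, point it at the striped label on the lid and hold it steady there for a good second, then put the scanner back upright in its stand and let go of it. Then lift the lid by its handle to 45 degrees and keep holding it there, so that the slides can be picked over in the lid's shade; never open it past 60 degrees, and leave everything else on the counter where it stands. Finish while still holding the lid: it falls shut if released.

Things in the scene. Friction and masses are not known exactly. Their poses are not given: they have to be found in the camera images.
- scanner: Torch-shaped label scanner, 150 mm long, about 0.16 kg, starts nose down in its stand. Origin: centre of the flat nose; z runs up the body to the tail. Nose: light grey, 42 mm diameter from 0 to 30 mm, tapering to the dark grip, a plain cylinder 30 mm in diameter from 55 mm to the tail at 150 mm (orange band at 66-72 mm).
- scanner_nose (a point): Centre of the scanner's nose window (its origin, same axes). It reads along -z, straight out of the nose, a label lying 30 to 120 mm out whose centre is within 16 mm of the beam line in x and in y.
- stand_floor (a point): Centre of the inner floor of the scanner's stand, a black round cup fixed to the counter: floor 6 mm and rim 50 mm above the counter, outside diameter 74 mm at the rim (foot disc 92 mm), inside 56 mm at the floor widening to 62 mm at the rim. z up.
- lid (a joint): Opening angle of the slide box's lid in rad: 0 shut, growing as the edge with the handle rises; 45 degrees is 0.785. The lid weighs about 0.2 kg, has a free hinge and drops shut when let go.
- lid_hinge (a point): Middle of the lid's hinge line, on the far rim of the cream slide box, 30 mm above the counter; moves with the lid, which turns about y. Axes with the lid shut: x away from the handle (the box lies to -x), y along the hinge, z up. The box is fixed to the counter, 150 mm deep, 170 mm wide, 46 mm high with the lid shut, turned by up to 0.35 rad.
- lid_handle (a point): Centre of the aluminium T handle at the lid's front edge: round bar 16 mm in diameter, 30 mm long, parallel to the hinge, with free flat ends, on a 14 mm stem. At (-136, 0, 45) mm in the lid_hinge frame: 29 mm above the lid's top, 75 mm above the counter when shut. Same axes. Pinched by its two ends, the bar can turn between the fingers as the lid rises.
- label (a point): Centre of the white striped label (34 x 52 mm) on top of the lid, at (-62, 0, 16) mm in the lid_hinge frame; 46 mm above the counter when shut; its z axis points out of the label.
- dropper: Bystander: amber dropper bottle, 34 mm diameter, 85 mm high, origin under its centre.
- petri: Bystander: shallow green-glass dish, 90 mm diameter, 16 mm high, origin under its centre.
- mug: Bystander: blue mug, 82 mm diameter, 95 mm high, origin under its centre.
- lensbrush: Bystander: lens brush lying on the counter, 150 mm long along its x, origin under its centre.
- stain: Bystander: jar with a red cap, 48 mm diameter, 70 mm high, origin under its centre.
- mailer: Bystander: blue slide mailer, 85 x 32 x 22 mm, origin under its centre.
Things that resemble listed ones, but are neither listed nor needed, are in the scene too. Of the things that look like the scanner, the middle-sized one is meant.

How it is judged:
By the outcome, as a careful person would: the job done as asked, in the order asked, and still so for the second after the job is handed in, while the arm keeps its last pose, push and grip.
It also fails if it takes over 67 s, if anything falls off the work surface, if the arm or the gripper's body presses on something with over 40 N, if the wrist force passes 120 N, or if a joint passes its speed limit or range.

### The arm

A 7-joint arm with a two-finger parallel gripper is mounted at the origin on the work surface. World frame = base frame: x ahead of the robot, y to its left, z up, the work surface at z = 0. Lengths are in m, angles in rad, forces in N, time in s.
With the tool pointing down it reaches from about 0.35 to 0.9 m from the base axis. Payload 8.1 kg.
Tool frame: the origin (TCP) lies midway between the tips of the shut fingers; the grasp point (between the pads) lies 19 mm behind it; z points along the fingers, y is the line along which they close (so a half turn about z gives the same grasp; the last joint's range is limited). The gripper opens to 85 mm and grips with 20 to 120 N. Pads are 22 mm wide; open, the fingers measure 114 mm over their backs; the gripper's body (76 mm by 85 mm) begins 54 mm behind the grasp point. The pads swing forward as they close: fully open they stand 13 mm farther back than shut.
Start: joints at [1.075, 0.434, 0.025, 1.573, -0.012, 1.134, -0.075], TCP at [0.239, -0.577, 0.231] pointing down, gripper open.
Joint ranges: [-2.62, 2.62], [-0.44, 2.09], [-1.27, 1.32], [0.08, 2.57], [-1.32, 4.46], [0.12, 2], [-2.74, 2.74]. Speed limits (rad/s): [2.22, 2.22, 3.01, 3.01, 3.14, 3.14, 3.14].

### API

Orientations are given as [roll, pitch, yaw] about the fixed x, y, z axes, in that order (R = Rz(yaw) Ry(pitch) Rx(roll)).
In Python, from bench import robot, viewer gives the robot as it stands. The module is installed in compiled form; this text tells all that it offers.
- The arm moves only by the tool play_rows, never from a script. Its argument "steps" is a list of rows, each an object of numbers: "x", "y", "z": the shift along the tool's x, y, z in m; "ax", "ay", "az": the turn, a rotation vector about the tool's x, y, z in rad. A call has 1 to 10 rows; each row is the pose to reach, as a shift and turn from the pose commanded when the call began, along the tool's axes at that moment; what a row does not reach only later rows make up. A row lasts 1/8 s, in which the tool goes at most 62.5 mm and 10.7 degrees, less where a joint would pass 70% of its speed; a pose out of reach is approached as far as the arm can. A call with a gripper value outside its range is refused whole. "hand" is the closure in counts, from 0 (fully open) to 255 (shut), set as the call begins (left out, the last holds). The fingers move at their own pace and stop on an object; "force" is the grip in N (left out, the last holds). Time passes only in rows, so rows that repeat a pose let the fingers close. It gives the time, the measured TCP pose, the force, the opening and the grip force at its end, in the units of the state.
- robot.read_state(): the state, without advancing time (a new reading comes with each control period).
- viewer.camera(name): name is "scene" or "top" or "wrist"; returns the picture (420x560x3 uint8, blue, green, red); there is no depth.
- viewer.camera_model(name): a dict with "fx", "fy", "cx", "cy" (pixels), "cam_to_world" (4x4, takes a point from camera to world coordinates). Camera axes: x right, y down, z forward; pixel columns grow to the right and rows downward; lengths in m; the calibration is good to about 2 mm. The wrist camera is an equidistant fisheye: a pixel r from the principal point sees the ray r / f radians off the axis. A picture is of the moment at which its call begins: read the wrist's pose just before it. camera_model takes no time and is no camera call; for the wrist camera it gives the pose at the moment of the call.
- robot.sign_off(): hands the job in; it is judged then, once.
The state is a dict: "clock": time; "qpos": joint angles; "qd": joint speeds; "tau": joint torques, N m; "tcp_pos": TCP position; "eef_rot": TCP orientation; "wrist_force": force on the tool from outside, world axes, zero at the start; "ft_torque": the same for the moment, N m; "gripper_width": opening from 0.0 (shut) to 1.0 (fully open); "grip_force": force on a finger pad.
Only numpy, scipy, OpenCV 4.12 (cv2) and the standard library are available. Lean on these libraries where they do the work, as an engineer would, in place of code of your own. Each camera call takes 0.05 s, during which the arm holds its last target. There are 200 camera calls.

## Working session

There is one attempt and no reset: what is moved stays moved. The work goes in short steps, Python scripts to look and compute and a tool call to move; the robot and the scene stay as the last step left them, time stands still between calls to the robot, and variables do not carry over. Pictures are saved under pics/ and viewed, at most 10 in all, crops included, and the job is handed in when it is done.

Besides the shell and the picture viewer there is one more tool, called after ">>>" as name([rows], argument=value, ...), one row to a line, values as JSON. play_rows: Moves the arm, as the interface text tells. Its arguments: {"type":"object","properties":{"steps":{"type":"array"},"hand":{"type":"number"},"force":{"type":"number"}},"required":["steps"]}

```bash
mkdir -p pics
cat > h.py <<'E'
import numpy as np, cv2
from bench import robot, viewer
from scipy.spatial.transform import Rotation as R
np.set_printoptions(precision=4,suppress=True)
def ray(m,u,v,fish=False):
    a=(u-m['cx'])/m['fx'];b=(v-m['cy'])/m['fy'];T=np.array(m['cam_to_world'])
    if fish:
        r=np.hypot(a,b); d=np.array([a/r*np.sin(r),b/r*np.sin(r),np.cos(r)]) if r>1e-9 else np.array([0,0,1.])
    else: d=np.array([a,b,1.])
    return T[:3,3],T[:3,:3]@d
def onz(m,u,v,z,fish=False):
    o,d=ray(m,u,v,fish); return o+d*(z-o[2])/d[2]
def proj(m,p,fish=False):
    T=np.array(m['cam_to_world']);c=T[:3,:3].T@(np.array(p)-T[:3,3])
    if fish:
        r=np.arctan2(np.hypot(c[0],c[1]),c[2]);h=np.hypot(c[0],c[1]);c=np.array([c[0]/h*r,c[1]/h*r,1])
    return np.array([m['fx']*c[0]/c[2]+m['cx'],m['fy']*c[1]/c[2]+m['cy']])
def rot(s): return R.from_euler('xyz',s['eef_rot']).as_matrix()
E
python3 - <<'E'
from h import *
s=robot.read_state();print(s)
for n in ("top","scene"):
    im=viewer.camera(n);cv2.imwrite(f"pics/{n}0.png",im)
    m=viewer.camera_model(n);print(n,m)
print(viewer.camera_model("wrist"))
E
```

```text
{'clock': 0.0, 'qpos': array([ 1.0754,  0.4352,  0.025 ,  1.5741, -0.0116,  1.134 , -0.0751]), 'qd': array([ 0.0004,  0.0012, -0.001 ,  0.0005, -0.    ,  0.0009,  0.0004]), 'tau': array([ -0.0003, -67.0473,   1.0251, -31.6209,   0.0156,   0.0124,
        -0.    ]), 'tcp_pos': array([ 0.239 , -0.577 ,  0.2305]), 'eef_rot': array([-3.14  ,  0.0001,  0.3927]), 'wrist_force': array([-0.1153,  0.27  ,  0.0297]), 'ft_torque': array([-0.0351,  0.0025, -0.0514]), 'grip_force': 0.0, 'gripper_width': 1.0006059578109152}
top {'fx': 404.68220392014064, 'fy': 404.68220392014064, 'cx': 275.2742687318568, 'cy': 211.07670237035157, 'cam_to_world': array([[-0.0223, -0.9828,  0.1833,  0.3423],
       [-0.9996,  0.025 ,  0.0126,  0.0194],
       [-0.0169, -0.1829, -0.983 ,  1.3265],
       [ 0.    ,  0.    ,  0.    ,  1.    ]])}
scene {'fx': 436.52357608928963, 'fy': 436.52357608928963, 'cx': 286.0685988902415, 'cy': 213.09174238103796, 'cam_to_world': array([[-0.1395,  0.8329, -0.5355,  1.1942],
       [ 0.9901,  0.1249, -0.0637,  0.0836],
       [ 0.0138, -0.5391, -0.8421,  1.003 ],
       [ 0.    ,  0.    ,  0.    ,  1.    ]])}
{'fx': 325.19226210127806, 'fy': 325.19226210127806, 'cx': 278.87260313945484, 'cy': 210.25302308879685, 'cam_to_world': array([[ 0.382 , -0.8764, -0.2933,  0.3146],
       [-0.9242, -0.3622, -0.1213, -0.5449],
       [ 0.0001,  0.3174, -0.9483,  0.3737],
       [ 0.    ,  0.    ,  0.    ,  1.    ]])}
```

View pics/top0.png

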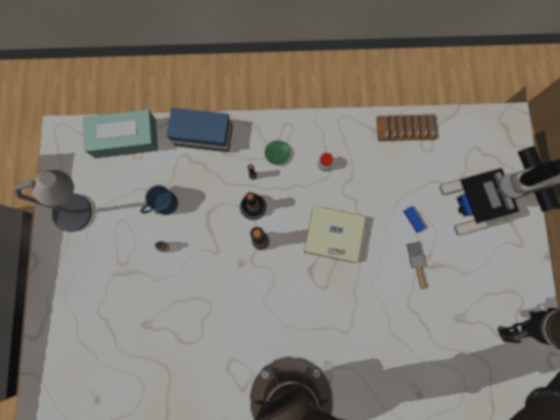

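View pics/scene0.png

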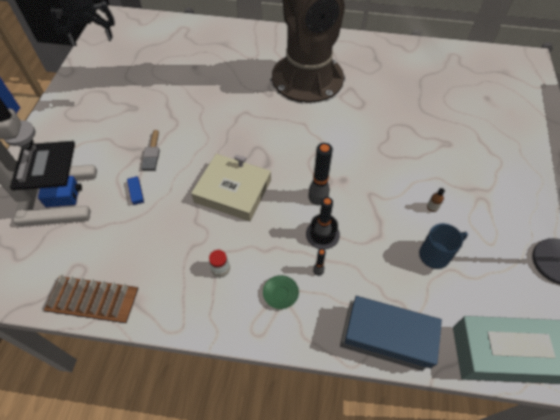

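Top view: the scanner lookalikes are a tall one at (259,238), one in the black stand at (252,204) and a small one at (252,172). In the scene view they are at (321,172), (324,222) and (320,262). The middle-sized one in the stand is meant. The box is at (336,232), with the label at (336,230) and the handle at (337,251), towards the robot.

```bash
cat > meas.py <<'E'
from h import *
t=cv2.imread("pics/top0.png");s=cv2.imread("pics/scene0.png")
a=cv2.resize(t[150:270,200:380],None,fx=4,fy=4,interpolation=cv2.INTER_CUBIC)[:, :400]
a1=cv2.resize(t[160:260,225:375],(600,400),interpolation=cv2.INTER_CUBIC)
b=cv2.resize(s[140:290,180:350],None,fx=3.5,fy=3.5,interpolation=cv2.INTER_CUBIC)[:, :]
cv2.imwrite("pics/crop.png",cv2.resize(np.hstack([cv2.resize(a1,(525,350)),cv2.resize(b,(275,243)) if 0 else cv2.copyMakeBorder(cv2.resize(b,(275,243)),0,107,0,0,cv2.BORDER_CONSTANT)]),(800,350)))
mt=viewer.camera_model("top");ms=viewer.camera_model("scene")
for nm,im in (("top",t),("scene",s)):
    hsv=cv2.cvtColor(im,cv2.COLOR_BGR2HSV)
    for lab,lo,hi in (("orange",(3,120,90),(20,255,255)),("cream",(22,45,120),(36,160,255)),("black",(0,0,0),(180,255,50))):
        mk=cv2.inRange(hsv,lo,hi)
        n,_,st,c=cv2.connectedComponentsWithStats(mk)
        for i in range(1,n):
            if st[i,4]>8 and 180<c[i][0]<390 and 130<c[i][1]<290:
                print(nm,lab,c[i],st[i])
                if lab=="cream" and st[i,4]>500:
                    cn=max(cv2.findContours((_==i).astype(np.uint8),0,2)[0],key=cv2.contourArea)
                    print(cv2.minAreaRect(cn), cv2.approxPolyDP(cn,5,True)[:,0].tolist())
E
python3 meas.py
```

```text
top orange [250. 167.] [249 166   3   3   9]
top orange [249.5 196. ] [247 194   6   5  26]
top orange [256.5263 232.9298] [253 229   8   9  57]
top cream [342.1818 251.3636] [340 250   5   4  11]
top black [252.16 172.96] [250 170   5   8  25]
top black [253.5462 206.0289] [242 195  23  22 346]
top black [261.1341 239.3049] [254 232  14  15  82]
scene orange [324.3175 147.4444] [320 144  10   8  63]
scene orange [326.9744 200.8462] [324 198   7   7  39]
scene orange [321.25 251.25] [319 249   5   5  20]
scene cream [232.3866 183.6193] [ 193  155   77   58 2385]
((232.1500244140625, 183.04998779296875), (67.98896026611328, 45.53679656982422), 18.43494987487793) [[216, 155], [193, 194], [250, 212], [268, 171], [237, 167], [235, 160]]
scene black [321.871  165.0349] [315 148  16  33 372]
scene black [320.6281 219.9365] [307 182  30  63 898]
scene black [319.8148 259.463 ] [317 255   7  10  54]
scene black [316.5926 269.6667] [315 266   5   8  27]
```

View pics/crop.png

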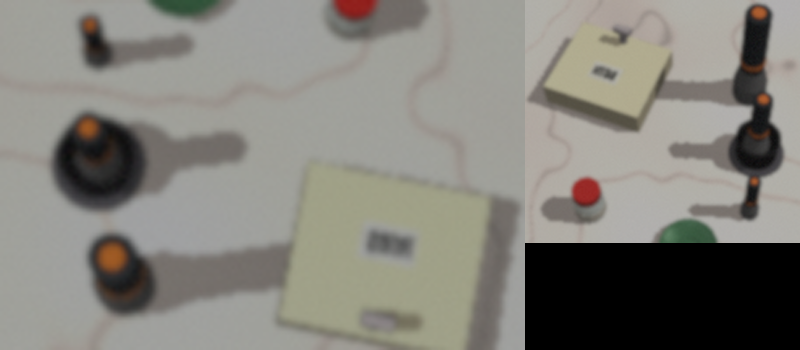

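The crop shows the middle-sized scanner standing in the black cup, with orange tail caps on all three; the tall one is freestanding in front of it and the small one is behind it. The box label and T handle are clear.

```bash
cat > m2.py <<'E'
from h import *
t=cv2.imread("pics/top0.png");s=cv2.imread("pics/scene0.png")
mt=viewer.camera_model("top");ms=viewer.camera_model("scene")
def tri(a,b):
    o1,d1=ray(mt,*a);o2,d2=ray(ms,*b)
    k=np.linalg.lstsq(np.c_[d1,-d2],o2-o1,rcond=None)[0];p=o1+d1*k[0];q=o2+d2*k[1];return (p+q)/2,np.linalg.norm(p-q)
print("tail",tri((249.5,196),(327,200.8)),"tall",tri((256.5,232.9),(324.3,147.4)),"small",tri((250,167),(321.2,251.2)))
print("tail@.156",onz(mt,249.5,196,.156),onz(ms,327,200.8,.156))
lab=cv2.cvtColor(t,cv2.COLOR_BGR2LAB)
for nm,im,m in(("top",t,mt),("scene",s,ms)):
    b=cv2.cvtColor(im,cv2.COLOR_BGR2LAB)[:,:,2].astype(int)
    L=cv2.cvtColor(im,cv2.COLOR_BGR2LAB)[:,:,0]
    mk=((b>143)&(L>(140 if nm=="top" else 150))).astype(np.uint8)
    x0,y0,x1,y1=(295,195,380,275) if nm=="top" else (180,140,285,225)
    z=np.zeros_like(mk);z[y0:y1,x0:x1]=mk[y0:y1,x0:x1]
    z=cv2.morphologyEx(z,cv2.MORPH_CLOSE,np.ones((3,3)))
    c=max(cv2.findContours(z,0,2)[0],key=cv2.contourArea)
    r=cv2.boxPoints(cv2.minAreaRect(c));q=cv2.approxPolyDP(c,6,True)[:,0]
    print(nm,cv2.contourArea(c),q.tolist())
    print(np.array([onz(m,*p,.046) for p in q])[:,:2], "rect" ,np.array([onz(m,*p,.046) for p in r])[:,:2])
    # world-plane rectangle of the contour
    w=np.array([onz(m,*p,.046)[:2] for p in c[:,0]],np.float32);print("world rect",cv2.minAreaRect(w*1000))
    h=np.zeros_like(z);cv2.drawContours(h,[cv2.convexHull(c)],-1,1,-1)
    h=cv2.erode(h,np.ones((5,5)));k=h*(1-((b>139)).astype(np.uint8))
    n,l,st,ce=cv2.connectedComponentsWithStats(k)
    for i in range(1,n):
        if st[i,4]>15: print("hole",ce[i],st[i],onz(m,*ce[i],.046))
# stand disc black
for nm,im,m in(("top",t,mt),):
    g=cv2.cvtColor(im,cv2.COLOR_BGR2GRAY);z=np.zeros_like(g);z[180:222,232:272]=(g[180:222,232:272]<55)
    c=max(cv2.findContours(z,0,2)[0],key=cv2.contourArea);print("disc",cv2.minEnclosingCircle(c),cv2.fitEllipse(cv2.convexHull(c)))
    (u,v),r=cv2.minEnclosingCircle(c);print(onz(m,u,v,0.003),onz(m,u,v,0.05),r/404*1.3)
E
python3 m2.py
```

```text
tail (array([0.6078, 0.1098, 0.1567]), np.float64(9.78643032370567e-05)) tall (array([0.4903, 0.0877, 0.2084]), np.float64(0.0006363909419906842)) small (array([0.7135, 0.1112, 0.1025]), np.float64(0.0005248712482568917))
tail@.156 [0.608  0.1098 0.156 ] [0.6073 0.1099 0.156 ]Traceback (most recent call last):
  File "m2.py", line 17, in <module>
    c=max(cv2.findContours(z,0,2)[0],key=cv2.contourArea)
ValueError: max() iterable argument is empty
```

```bash
sed -i 's/^lab=.*/for nm,im,p in(("t",t,[(318,235),(350,225),(325,250),(300,200),(336,231)]),("s",s,[(210,190),(250,190),(180,150)])): L=cv2.cvtColor(im,cv2.COLOR_BGR2LAB);print([L[v,u].tolist() for u,v in p])/; s/b>143)&(L>(140 if nm=="top" else 150))/b>139)\&(L>(125 if nm=="top" else 150))/; s/b>139))/b>137))/' m2.py; python3 m2.py
```

```text
tail (array([0.6078, 0.1098, 0.1567]), np.float64(9.78643032370567e-05)) tall (array([0.4903, 0.0877, 0.2084]), np.float64(0.0006363909419906842)) small (array([0.7135, 0.1112, 0.1025]), np.float64(0.0005248712482568917))
tail@.156 [0.608  0.1098 0.156 ] [0.6073 0.1099 0.156 ]
[[167, 123, 141], [166, 123, 141], [166, 123, 141], [167, 126, 131], [121, 127, 128]]
[[178, 125, 143], [178, 125, 143], [183, 128, 130]]
top 2079.0 [[314, 207], [306, 249], [324, 254], [337, 247], [345, 253], [333, 256], [356, 260], [363, 217]]
[[ 0.5912 -0.0891]
 [ 0.4567 -0.0585]
 [ 0.4397 -0.1146]
 [ 0.4607 -0.1565]
 [ 0.4412 -0.1807]
 [ 0.4327 -0.1426]
 [ 0.4185 -0.2139]
 [ 0.5547 -0.2443]] rect [[ 0.4519 -0.0548]
 [ 0.5922 -0.0881]
 [ 0.5545 -0.2506]
 [ 0.4159 -0.2145]]
world rect ((503.7540283203125, -151.598876953125), (163.9806671142578, 143.5685272216797), 76.96176147460938)
hole [335.5616 229.3054] [327 223  18  14 203] [ 0.5172 -0.1548  0.046 ]
hole [332.6515 251.0758] [327 248  12   7  66] [ 0.4482 -0.1422  0.046 ]
scene 2480.0 [[215, 155], [193, 193], [249, 211], [269, 171], [230, 167], [236, 161]]
[[ 0.4217 -0.2155]
 [ 0.5594 -0.2437]
 [ 0.5935 -0.0853]
 [ 0.4554 -0.0549]
 [ 0.4578 -0.1645]
 [ 0.4342 -0.1524]] rect [[ 0.5598 -0.2463]
 [ 0.4065 -0.2442]
 [ 0.4548 -0.0531]
 [ 0.6005 -0.0674]]
world rect ((506.5172119140625, -149.79092407226562), (168.96791076660156, 146.81661987304688), 77.07145690917969)
hole [229.2632 184.7   ] [219 178  21  14 190] [ 0.518  -0.1538  0.046 ]
disc ((253.0, 206.0), 12.083146095275879) ((253.1554412841797, 205.6015167236328), (21.80308723449707, 24.3436279296875), 103.2975845336914)
[0.6082 0.1103 0.003 ] [0.5988 0.1071 0.05  ] 0.038881410702620404
```

```bash
cat > go.py <<'E'
import sys
from h import *
# go.py x y z roll pitch yaw : shift/turn in the current tool frame
def delta(p,e):
    s=robot.read_state();A=rot(s);d=A.T@(np.array(p)-s['tcp_pos'])
    r=R.from_matrix(A.T@R.from_euler('xyz',e).as_matrix()).as_rotvec();return d,r
if __name__=="__main__":
    a=list(map(float,sys.argv[1:]));d,r=delta(a[:3],a[3:] if len(a)>3 else [np.pi,0,0]);print(d,r)
E
python3 go.py .608 .11 .30
```

```text
[ 0.6038 -0.4936 -0.0688] [-0.0014  0.0004  0.3927]
```

>>> play_rows([
  {"x": 0.02,"y": -0.016,"z": -0.015,"az": 0.02},
  {"x": 0.06,"y": -0.05,"z": -0.035,"az": 0.05},
  {"x": 0.105,"y": -0.086,"z": -0.055,"az": 0.08},
  {"x": 0.15,"y": -0.123,"z": -0.069,"az": 0.11},
  {"x": 0.195,"y": -0.16,"z": -0.069,"az": 0.14},
  {"x": 0.24,"y": -0.197,"z": -0.069,"az": 0.17},
  {"x": 0.285,"y": -0.234,"z": -0.069,"az": 0.2},
  {"x": 0.33,"y": -0.27,"z": -0.069,"az": 0.23},
  {"x": 0.375,"y": -0.307,"z": -0.069,"az": 0.26},
  {"x": 0.42,"y": -0.344,"z": -0.069,"az": 0.29},
], hand=0, force=60)

```text
invalid input
```

```bash
python3 go.py .608 .11 .30
```

```text
[ 0.6038 -0.4936 -0.0688] [-0.0014  0.0004  0.3927]
```

>>> play_rows([
  {"x": 0.02,"y": -0.016,"z": -0.015,"ax": 0,"ay": 0,"az": 0.02},
  {"x": 0.06,"y": -0.05,"z": -0.035,"ax": 0,"ay": 0,"az": 0.05},
  {"x": 0.105,"y": -0.086,"z": -0.055,"ax": 0,"ay": 0,"az": 0.08},
  {"x": 0.15,"y": -0.123,"z": -0.069,"ax": 0,"ay": 0,"az": 0.11},
  {"x": 0.195,"y": -0.16,"z": -0.069,"ax": 0,"ay": 0,"az": 0.14},
  {"x": 0.24,"y": -0.197,"z": -0.069,"ax": 0,"ay": 0,"az": 0.17},
  {"x": 0.285,"y": -0.234,"z": -0.069,"ax": 0,"ay": 0,"az": 0.2},
  {"x": 0.33,"y": -0.27,"z": -0.069,"ax": 0,"ay": 0,"az": 0.23},
  {"x": 0.375,"y": -0.307,"z": -0.069,"ax": 0,"ay": 0,"az": 0.26},
  {"x": 0.42,"y": -0.344,"z": -0.069,"ax": 0,"ay": 0,"az": 0.29},
], hand=0, force=60)

```text
clock: 1.35
tcp_pos: [0.496, -0.0972, 0.3002]
eef_rot: [3.141, 0.0, 0.101]
wrist_force: [0.8, -1.0, 0.1]
gripper_width: 0.999
grip_force: 0.0
```

```bash
python3 go.py .608 .11 .30
```

```text
[ 0.1324 -0.1948  0.0001] [0.0001 0.0002 0.1014]
```

>>> play_rows([
  {"x": 0.03,"y": -0.044,"z": 0,"ax": 0,"ay": 0,"az": 0.025},
  {"x": 0.06,"y": -0.088,"z": 0,"ax": 0,"ay": 0,"az": 0.05},
  {"x": 0.09,"y": -0.132,"z": 0,"ax": 0,"ay": 0,"az": 0.075},
  {"x": 0.115,"y": -0.17,"z": 0,"ax": 0,"ay": 0,"az": 0.09},
  {"x": 0.132,"y": -0.195,"z": 0,"ax": 0,"ay": 0,"az": 0.101},
  {"x": 0.132,"y": -0.195,"z": 0,"ax": 0,"ay": 0,"az": 0.101},
  {"x": 0.132,"y": -0.195,"z": 0,"ax": 0,"ay": 0,"az": 0.101},
])

```text
clock: 2.22
tcp_pos: [0.6066, 0.1077, 0.2999]
eef_rot: [3.141, 0.001, 0.001]
wrist_force: [-0.4, 0.3, -0.0]
gripper_width: 1.002
grip_force: 0.0
```

Run:
```python
from h import *
m=viewer.camera_model("wrist");im=viewer.camera("wrist");cv2.imwrite("pics/w1.png",im)
import pickle;pickle.dump(m,open("w1.pkl","wb"))
print(robot.read_state()['tcp_pos'],proj(m,[.608,.11,.156],1),proj(m,[.608,.11,.05],1),proj(m,[.608,.11,0],1),proj(m,[.5175,-.1543,.046],1),proj(m,[.445,-.1377,.075],1))
```

```text
[0.6066 0.1072 0.3001] [276.9524 194.0247] [277.2539 170.8023] [277.3494 163.5572] [456.2524 234.5573] [445.7151 287.5966]
```

View pics/w1.png

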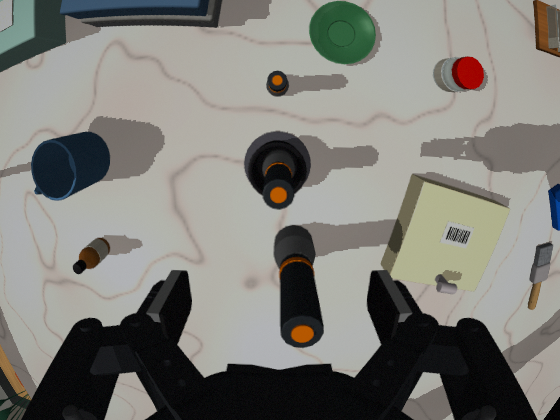

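Wrist view: the scanner tail is at (278,194) in the black cup at (278,163), the tall lookalike at (298,300) and the small one at (278,80). The label is at (458,234) and the handle at (447,284), all close to the predictions.

Run:
```python
from h import *
import pickle;m=pickle.load(open("w1.pkl","rb"));im=cv2.imread("pics/w1.png")
hsv=cv2.cvtColor(im,cv2.COLOR_BGR2HSV);g=hsv[:,:,2]
mk=cv2.inRange(hsv,(3,120,90),(20,255,255));z=np.zeros_like(mk);z[184:206,265:292]=mk[184:206,265:292]
M=cv2.moments(z,True);c=(M['m10']/M['m00'],M['m01']/M['m00']);print("tail",c,onz(m,*c,.156,1))
z=np.zeros_like(g);z[125:205,235:320]=g[125:205,235:320]<60
c=max(cv2.findContours(z,0,2)[0],key=cv2.contourArea);x,y,w,h=cv2.boundingRect(c);print(x,y,w,h)
for zz in(.003,.05):print("stand L/R/top",zz,onz(m,x,165,zz,1)[:2],onz(m,x+w,165,zz,1)[:2],onz(m,277.5,y,zz,1)[:2])
# cream lid
s=hsv[:,:,1];cr=cv2.inRange(hsv,(22,35,170),(38,160,255));cr[:, :370]=0
n,l,st,ce=cv2.connectedComponentsWithStats(cr);i=1+st[1:,4].argmax()
c=cv2.findContours((l==i).astype(np.uint8),0,1)[0][0][:,0]
w=np.array([onz(m,*p,.046,1)[:2] for p in c],np.float32)*1000;print("lid",cv2.minAreaRect(w))
lb=np.zeros_like(g);roi=((s<35)|(g<100))[212:256,435:482];lb[212:256,435:482]=roi
n,l,st,ce=cv2.connectedComponentsWithStats(lb);i=1+st[1:,4].argmax();print("label",st[i],ce[i],onz(m,*ce[i],.046,1))
hb=np.zeros_like(g);hb[270:300,428:466]=((s<35)&(g>60))[270:300,428:466];n,l,st,ce=cv2.connectedComponentsWithStats(hb)
for i in range(1,n):
    if st[i,4]>20: print("handle",st[i],ce[i],onz(m,*ce[i],.075,1))
```

```text
tail (278.0, 194.55855855855856) [0.6075 0.109  0.156 ]
248 138 63 67
stand L/R/top 0.003 [0.6067 0.1504] [0.6067 0.0637] [0.6438 0.1098]
stand L/R/top 0.05 [0.6154 0.1459] [0.6155 0.0685] [0.6486 0.1097]
lid ((504.7212829589844, -152.0933837890625), (169.04547119140625, 148.3618927001953), 76.94926452636719)
label [440 221  35  28 628] [456.6067 234.5334] [ 0.5175 -0.1549  0.046 ]
handle [428 275  38  25 597] [444.9012 291.0503] [ 0.4389 -0.1379  0.075 ]
```

>>> play_rows([
  {"x": 0.001,"y": -0.001,"z": 0.02,"ax": 0,"ay": 0,"az": 0},
  {"x": 0.001,"y": -0.002,"z": 0.06,"ax": 0,"ay": 0,"az": 0},
  {"x": 0.001,"y": -0.002,"z": 0.1,"ax": 0,"ay": 0,"az": 0},
  {"x": 0.001,"y": -0.002,"z": 0.135,"ax": 0,"ay": 0,"az": 0},
  {"x": 0.001,"y": -0.002,"z": 0.165,"ax": 0,"ay": 0,"az": 0},
  {"x": 0.001,"y": -0.002,"z": 0.185,"ax": 0,"ay": 0,"az": 0},
  {"x": 0.001,"y": -0.002,"z": 0.198,"ax": 0,"ay": 0,"az": 0},
  {"x": 0.001,"y": -0.002,"z": 0.2,"ax": 0,"ay": 0,"az": 0},
  {"x": 0.001,"y": -0.002,"z": 0.2,"ax": 0,"ay": 0,"az": 0},
])

```text
clock: 3.4
tcp_pos: [0.6083, 0.1105, 0.101]
eef_rot: [-3.142, -0.001, 0.001]
wrist_force: [-0.2, 0.0, 0.5]
gripper_width: 1.0
grip_force: 0.0
```

```bash
python3 go.py .6075 .109 .10
python3 - <<'E'
from h import *
m=viewer.camera_model("wrist");im=viewer.camera("wrist");cv2.imwrite("pics/w2.png",im)
hsv=cv2.cvtColor(im,cv2.COLOR_BGR2HSV);mk=cv2.inRange(hsv,(3,120,90),(20,255,255))
n,l,st,ce=cv2.connectedComponentsWithStats(mk)
for i in range(1,n):
    if st[i,4]>60: print(st[i],ce[i],onz(m,*ce[i],.156,1))
E
```

```text
[-0.0008  0.0015  0.001 ] [-0.0001 -0.001   0.0014]
[269  37  25  24 482] [280.971   48.5809] [0.7056 0.1109 0.156 ]
[262  68  36  15  77] [277.4935  77.0519] [0.6977 0.1118 0.156 ]
[256 229  54  24 158] [281.6709 237.2152] [0.6521 0.1106 0.156 ]
[ 264  338   43   30 1008] [284.8313 352.3234] [0.6063 0.1092 0.156 ]
```

>>> play_rows([
  {"x": -0.001,"y": 0.0015,"z": 0.001,"ax": 0,"ay": 0,"az": 0},
  {"x": -0.001,"y": 0.0015,"z": 0.001,"ax": 0,"ay": 0,"az": 0},
])

```text
clock: 3.7
tcp_pos: [0.607, 0.109, 0.0996]
eef_rot: [3.141, -0.0, 0.002]
wrist_force: [0.3, -0.8, -0.5]
gripper_width: 1.003
grip_force: 0.0
```

>>> play_rows([
  {"x": 0,"y": 0,"z": 0,"ax": 0,"ay": 0,"az": 0},
  {"x": 0,"y": 0,"z": 0,"ax": 0,"ay": 0,"az": 0},
  {"x": 0,"y": 0,"z": 0,"ax": 0,"ay": 0,"az": 0},
  {"x": 0,"y": 0,"z": 0,"ax": 0,"ay": 0,"az": 0},
  {"x": 0,"y": 0,"z": 0,"ax": 0,"ay": 0,"az": 0},
  {"x": 0,"y": 0,"z": 0,"ax": 0,"ay": 0,"az": 0},
  {"x": 0,"y": 0,"z": 0,"ax": 0,"ay": 0,"az": 0},
  {"x": 0,"y": 0,"z": 0,"ax": 0,"ay": 0,"az": 0},
], hand=255, force=60)

```text
clock: 4.7
tcp_pos: [0.607, 0.109, 0.0994]
eef_rot: [3.141, -0.0, 0.002]
wrist_force: [-0.8, -2.0, 4.7]
gripper_width: 0.333
grip_force: 59.1
```

```bash
python3 -c "
from h import *
s=robot.read_state();print(s['tcp_pos'],s['wrist_force'],s['gripper_width'],s['grip_force'])"; python3 go.py .5175 -.1548 .19
```

```text
[0.607  0.109  0.0994] [-0.7544 -1.9782  4.6975] 0.3334227844862934 59.095500111579895
[-0.0899  0.2637 -0.0906] [ 0.0001 -0.0003  0.0016]
```

>>> play_rows([
  {"x": 0,"y": 0,"z": -0.01,"ax": 0,"ay": 0,"az": 0},
  {"x": 0,"y": 0,"z": -0.03,"ax": 0,"ay": 0,"az": 0},
  {"x": 0,"y": 0,"z": -0.055,"ax": 0,"ay": 0,"az": 0},
  {"x": 0,"y": 0,"z": -0.08,"ax": 0,"ay": 0,"az": 0},
  {"x": 0,"y": 0,"z": -0.1,"ax": 0,"ay": 0,"az": 0},
  {"x": 0,"y": 0,"z": -0.105,"ax": 0,"ay": 0,"az": 0},
  {"x": 0,"y": 0,"z": -0.105,"ax": 0,"ay": 0,"az": 0},
])

```text
clock: 5.58
tcp_pos: [0.6067, 0.1092, 0.2041]
eef_rot: [3.142, 0.0, 0.002]
wrist_force: [-0.6, 0.4, -1.7]
gripper_width: 0.338
grip_force: 59.2
```

```bash
python3 go.py .5175 -.1548 .205
python3 - <<'E'
from h import *
m=viewer.camera_model("wrist");w=viewer.camera("wrist");ms=viewer.camera_model("scene");s=viewer.camera("scene")
cv2.imwrite("pics/s3.png",np.hstack([cv2.resize(s[90:290,200:450],(500,400)),cv2.resize(w[100:,170:400],(288,400))]))
p=robot.read_state()['tcp_pos'];print(p)
E
```

```text
[-0.0897  0.2638 -0.0009] [0.     0.0002 0.0018]
[0.6063 0.109  0.2033]
```

View pics/s3.png

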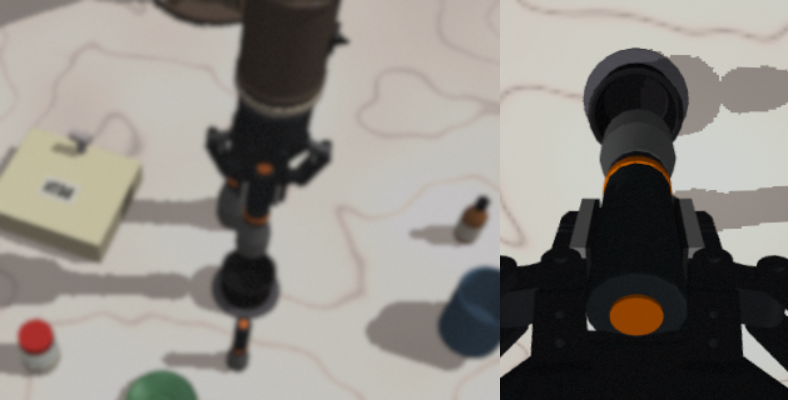

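The scanner hangs straight in the grip: in the wrist crop the nose is at (638,145) and the tail at (637,316). The stand is empty and the lookalikes have not moved.

>>> play_rows([
  {"x": -0.003,"y": 0.009,"z": 0,"ax": 0,"ay": 0,"az": 0},
  {"x": -0.012,"y": 0.034,"z": 0,"ax": 0,"ay": 0,"az": 0},
  {"x": -0.024,"y": 0.07,"z": 0,"ax": 0,"ay": 0,"az": 0},
  {"x": -0.037,"y": 0.108,"z": 0,"ax": 0,"ay": 0,"az": 0},
  {"x": -0.05,"y": 0.146,"z": 0,"ax": 0,"ay": 0,"az": 0},
  {"x": -0.063,"y": 0.184,"z": 0,"ax": 0,"ay": 0,"az": 0},
  {"x": -0.075,"y": 0.22,"z": 0,"ax": 0,"ay": 0,"az": 0},
  {"x": -0.084,"y": 0.248,"z": 0,"ax": 0,"ay": 0,"az": 0},
  {"x": -0.089,"y": 0.261,"z": 0,"ax": 0,"ay": 0,"az": 0},
  {"x": -0.09,"y": 0.264,"z": 0,"ax": 0,"ay": 0,"az": 0},
])

```text
clock: 6.92
tcp_pos: [0.5169, -0.1555, 0.2041]
eef_rot: [-3.141, 0.0, 0.001]
wrist_force: [-0.1, -0.2, -2.3]
gripper_width: 0.34
grip_force: 59.3
```

```bash
python3 go.py .5175 -.1548 .205
python3 - <<'E'
from h import *
m=viewer.camera_model("wrist");w=viewer.camera("wrist");t=viewer.camera("top");ms=viewer.camera_model("scene");s=viewer.camera("scene")
cv2.imwrite("pics/s4.png",np.hstack([cv2.resize(s[60:260,130:380],(450,360)),cv2.resize(w[60:,170:400],(240,360))]))
p=robot.read_state()['tcp_pos'];print(p)
hsv=cv2.cvtColor(w,cv2.COLOR_BGR2HSV);mk=cv2.inRange(hsv,(3,120,90),(20,255,255))
n,l,st,ce=cv2.connectedComponentsWithStats(mk)
for i in range(1,n):
    if st[i,4]>100: print(st[i],ce[i])
n=[p[0],p[1],p[2]-.0934]
print("expected tail",proj(m,[n[0],n[1],n[2]+.15],1),"nose",proj(m,n,1),"front band",proj(m,[n[0]+.015,n[1],n[2]+.069],1),"label",proj(m,[.5175,-.1548,.046],1),"front nose edge", proj(m,[n[0]+.021,n[1],n[2]],1))
E
```

```text
[ 0.0006 -0.0007 -0.0009] [-0.0002  0.0004  0.0006]
[ 0.5177 -0.1538  0.2043]
[252 227  55  29 218] [274.5963 235.656 ]
[461 277  17  40 434] [469.0046 296.8894]
[ 258  338   42   30 1027] [278.5073 352.6602]
expected tail [276.7231 350.3242] nose [277.6628 212.6506] front band [277.3268 227.4385] label [278.8885 190.932 ] front nose edge [277.6247 186.1234]
```

View pics/s4.png

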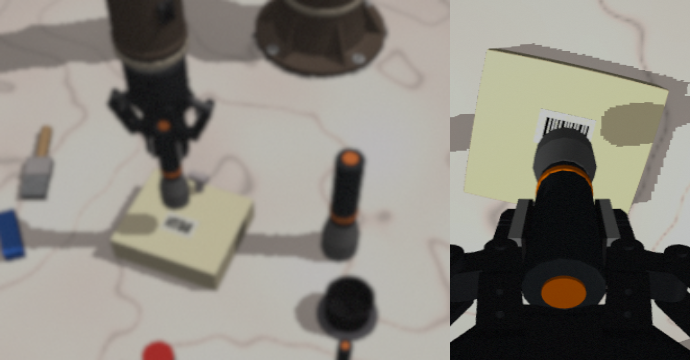

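The nose is over the label; the band and nose rows match a vertical scanner. I'll hold it here.

>>> play_rows([
  {"x": 0,"y": 0,"z": 0,"ax": 0,"ay": 0,"az": 0},
  {"x": 0,"y": 0,"z": 0,"ax": 0,"ay": 0,"az": 0},
  {"x": 0,"y": 0,"z": 0,"ax": 0,"ay": 0,"az": 0},
  {"x": 0,"y": 0,"z": 0,"ax": 0,"ay": 0,"az": 0},
  {"x": 0,"y": 0,"z": 0,"ax": 0,"ay": 0,"az": 0},
  {"x": 0,"y": 0,"z": 0,"ax": 0,"ay": 0,"az": 0},
  {"x": 0,"y": 0,"z": 0,"ax": 0,"ay": 0,"az": 0},
  {"x": 0,"y": 0,"z": 0,"ax": 0,"ay": 0,"az": 0},
  {"x": 0,"y": 0,"z": 0,"ax": 0,"ay": 0,"az": 0},
  {"x": 0,"y": 0,"z": 0,"ax": 0,"ay": 0,"az": 0},
])

```text
clock: 8.32
tcp_pos: [0.5174, -0.155, 0.2043]
eef_rot: [3.142, -0.0, 0.002]
wrist_force: [-0.4, -0.1, -1.7]
gripper_width: 0.339
grip_force: 59.3
```

>>> play_rows([
  {"x": 0,"y": 0,"z": 0,"ax": 0,"ay": 0,"az": 0},
  {"x": 0,"y": 0,"z": 0,"ax": 0,"ay": 0,"az": 0},
  {"x": 0,"y": 0,"z": 0,"ax": 0,"ay": 0,"az": 0},
  {"x": 0,"y": 0,"z": 0,"ax": 0,"ay": 0,"az": 0},
  {"x": 0,"y": 0,"z": 0,"ax": 0,"ay": 0,"az": 0},
  {"x": 0,"y": 0,"z": 0,"ax": 0,"ay": 0,"az": 0},
])

```text
clock: 9.07
tcp_pos: [0.5173, -0.155, 0.2043]
eef_rot: [3.142, 0.0, 0.002]
wrist_force: [-0.4, 0.0, -1.8]
gripper_width: 0.339
grip_force: 59.3
```

```bash
python3 go.py .607 .109 .205
```

```text
[ 0.0901 -0.2639 -0.0007] [0.0001 0.     0.0017]
```

>>> play_rows([
  {"x": 0.003,"y": -0.009,"z": 0,"ax": 0,"ay": 0,"az": 0},
  {"x": 0.012,"y": -0.034,"z": 0,"ax": 0,"ay": 0,"az": 0},
  {"x": 0.024,"y": -0.07,"z": 0,"ax": 0,"ay": 0,"az": 0},
  {"x": 0.037,"y": -0.108,"z": 0,"ax": 0,"ay": 0,"az": 0},
  {"x": 0.05,"y": -0.146,"z": 0,"ax": 0,"ay": 0,"az": 0},
  {"x": 0.063,"y": -0.184,"z": 0,"ax": 0,"ay": 0,"az": 0},
  {"x": 0.075,"y": -0.22,"z": 0,"ax": 0,"ay": 0,"az": 0},
  {"x": 0.084,"y": -0.248,"z": 0,"ax": 0,"ay": 0,"az": 0},
  {"x": 0.089,"y": -0.261,"z": 0,"ax": 0,"ay": 0,"az": 0},
  {"x": 0.09,"y": -0.264,"z": 0,"ax": 0,"ay": 0,"az": 0},
])

```text
clock: 10.32
tcp_pos: [0.6069, 0.1098, 0.2041]
eef_rot: [3.142, 0.0, 0.003]
wrist_force: [0.3, 0.2, -1.6]
gripper_width: 0.338
grip_force: 59.3
```

>>> play_rows([
  {"x": 0,"y": 0,"z": 0,"ax": 0,"ay": 0,"az": 0},
  {"x": 0,"y": 0,"z": 0.02,"ax": 0,"ay": 0,"az": 0},
  {"x": 0,"y": 0,"z": 0.045,"ax": 0,"ay": 0,"az": 0},
  {"x": 0,"y": 0,"z": 0.065,"ax": 0,"ay": 0,"az": 0},
  {"x": 0,"y": 0,"z": 0.08,"ax": 0,"ay": 0,"az": 0},
  {"x": 0,"y": 0,"z": 0.09,"ax": 0,"ay": 0,"az": 0},
  {"x": 0,"y": 0,"z": 0.096,"ax": 0,"ay": 0,"az": 0},
  {"x": 0,"y": 0,"z": 0.096,"ax": 0,"ay": 0,"az": 0},
])

```text
clock: 11.32
tcp_pos: [0.6069, 0.109, 0.1082]
eef_rot: [3.141, 0.0, 0.002]
wrist_force: [-0.3, -0.3, -0.5]
gripper_width: 0.338
grip_force: 59.3
```

```bash
python3 go.py .607 .109 .0994
```

```text
[0.0001 0.     0.0088] [0.0001 0.0001 0.0016]
```

>>> play_rows([
  {"x": 0,"y": 0,"z": 0.003,"ax": 0,"ay": 0,"az": 0},
  {"x": 0,"y": 0,"z": 0.005,"ax": 0,"ay": 0,"az": 0},
  {"x": 0,"y": 0,"z": 0.007,"ax": 0,"ay": 0,"az": 0},
  {"x": 0,"y": 0,"z": 0.007,"ax": 0,"ay": 0,"az": 0},
])

```text
clock: 11.82
tcp_pos: [0.6068, 0.1091, 0.1012]
eef_rot: [3.141, 0.0, 0.002]
wrist_force: [0.1, 1.0, -1.0]
gripper_width: 0.337
grip_force: 59.3
```

>>> play_rows([
  {"x": 0,"y": 0,"z": 0.0005,"ax": 0,"ay": 0,"az": 0},
  {"x": 0,"y": 0,"z": 0.001,"ax": 0,"ay": 0,"az": 0},
  {"x": 0,"y": 0,"z": 0.0015,"ax": 0,"ay": 0,"az": 0},
  {"x": 0,"y": 0,"z": 0.0018,"ax": 0,"ay": 0,"az": 0},
  {"x": 0,"y": 0,"z": 0.0018,"ax": 0,"ay": 0,"az": 0},
])

```text
clock: 12.45
tcp_pos: [0.6069, 0.1091, 0.0995]
eef_rot: [3.142, 0.0, 0.002]
wrist_force: [0.2, -0.0, -1.4]
gripper_width: 0.338
grip_force: 59.3
```

>>> play_rows([
  {"x": 0,"y": 0,"z": 0.0005,"ax": 0,"ay": 0,"az": 0},
  {"x": 0,"y": 0,"z": 0.001,"ax": 0,"ay": 0,"az": 0},
  {"x": 0,"y": 0,"z": 0.0015,"ax": 0,"ay": 0,"az": 0},
  {"x": 0,"y": 0,"z": 0.0015,"ax": 0,"ay": 0,"az": 0},
])

```text
clock: 12.95
tcp_pos: [0.6074, 0.1091, 0.0994]
eef_rot: [3.142, -0.001, 0.002]
wrist_force: [-3.0, -0.5, 10.6]
gripper_width: 0.337
grip_force: 60.4
```

Contact with the floor. Release.

>>> play_rows([
  {"x": 0,"y": 0,"z": -0.001,"ax": 0,"ay": 0,"az": 0},
  {"x": 0,"y": 0,"z": -0.001,"ax": 0,"ay": 0,"az": 0},
])

```text
clock: 13.2
tcp_pos: [0.6072, 0.1091, 0.0994]
eef_rot: [3.142, -0.001, 0.002]
wrist_force: [-1.5, 0.1, 5.7]
gripper_width: 0.34
grip_force: 59.7
```

>>> play_rows([
  {"x": 0,"y": 0,"z": 0,"ax": 0,"ay": 0,"az": 0},
  {"x": 0,"y": 0,"z": 0,"ax": 0,"ay": 0,"az": 0},
  {"x": 0,"y": 0,"z": 0,"ax": 0,"ay": 0,"az": 0},
  {"x": 0,"y": 0,"z": 0,"ax": 0,"ay": 0,"az": 0},
  {"x": 0,"y": 0,"z": 0,"ax": 0,"ay": 0,"az": 0},
  {"x": 0,"y": 0,"z": 0,"ax": 0,"ay": 0,"az": 0},
  {"x": 0,"y": 0,"z": 0,"ax": 0,"ay": 0,"az": 0},
], hand=0)

```text
clock: 14.08
tcp_pos: [0.6069, 0.1091, 0.099]
eef_rot: [3.142, -0.0, 0.002]
wrist_force: [0.6, 0.9, -0.9]
gripper_width: 0.999
grip_force: 0.0
```

>>> play_rows([
  {"x": 0,"y": 0,"z": -0.015,"ax": 0,"ay": 0,"az": 0},
  {"x": 0,"y": 0,"z": -0.045,"ax": 0,"ay": 0,"az": 0},
  {"x": 0,"y": 0,"z": -0.085,"ax": 0,"ay": 0,"az": 0},
  {"x": 0,"y": 0,"z": -0.125,"ax": 0,"ay": 0,"az": 0},
  {"x": 0,"y": 0,"z": -0.15,"ax": 0,"ay": 0,"az": 0},
  {"x": 0,"y": 0,"z": -0.16,"ax": 0,"ay": 0,"az": 0},
])

```text
clock: 14.82
tcp_pos: [0.6076, 0.1095, 0.2617]
eef_rot: [-3.141, -0.003, 0.002]
wrist_force: [0.3, 0.1, -0.2]
gripper_width: 1.0
grip_force: 0.0
```

```bash
python3 - <<'E'
from h import *
m=viewer.camera_model("wrist");w=viewer.camera("wrist")
hsv=cv2.cvtColor(w,cv2.COLOR_BGR2HSV);mk=cv2.inRange(hsv,(3,120,90),(20,255,255))
n,l,st,ce=cv2.connectedComponentsWithStats(mk)
for i in range(1,n):
    if st[i,4]>60: print(st[i],ce[i],onz(m,*ce[i],.156,1))
cv2.imwrite("pics/w5.png",w)
import scipy
E
python3 go.py .450 -.139 .17 3.14159 0 -.226
```

```text
[552   0   8  49 281] [556.5053  21.4555] [ 0.8053 -0.1667  0.156 ]
[273  73  12  12 110] [278.8364  78.4091] [0.7104 0.1104 0.156 ]
[271 200  20  19 285] [280.2105 208.7018] [0.6079 0.1092 0.156 ]
[281 277  25  19  92] [289.7935 281.7826] [0.5398 0.1006 0.156 ]
[540 293  13  28 163] [545.7791 306.7546] [ 0.4775 -0.2295  0.156 ]
[295 355  25  12 206] [306.2864 360.5583] [0.4413 0.0815 0.156 ]
[  0 367  19  32 120] [  8.     383.6583] [0.296  0.5701 0.156 ]
[-0.1583  0.2482  0.091 ] [-0.0011 -0.0032  0.2278]
```

View pics/w5.png

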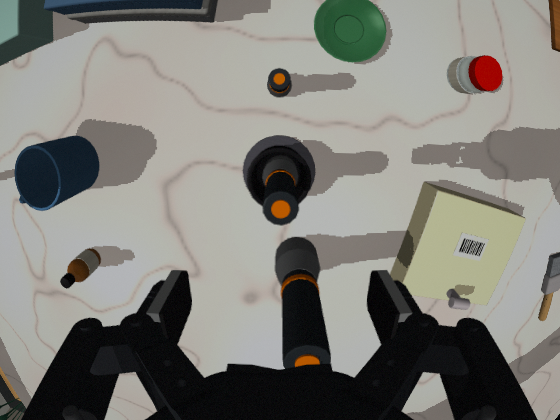

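Wrist view: the scanner stands upright in the cup, tail at (280,209), which is (0.608, 0.109). The lookalikes are in place and the lid is shut, with the label at (472,246) and the handle at (458,298). Now the handle.

```bash
python3 go.py .4455 -.138 .16 3.14159 0 -.226
```

```text
[-0.1629  0.2472  0.101 ] [-0.0011 -0.0032  0.2278]
```

>>> play_rows([
  {"x": -0.01,"y": 0.015,"z": 0,"ax": 0,"ay": 0,"az": 0.02},
  {"x": -0.03,"y": 0.045,"z": 0,"ax": 0,"ay": 0,"az": 0.05},
  {"x": -0.055,"y": 0.083,"z": 0,"ax": 0,"ay": 0,"az": 0.08},
  {"x": -0.08,"y": 0.121,"z": 0,"ax": 0,"ay": 0,"az": 0.12},
  {"x": -0.105,"y": 0.159,"z": 0.01,"ax": 0,"ay": 0,"az": 0.16},
  {"x": -0.13,"y": 0.197,"z": 0.03,"ax": 0,"ay": 0,"az": 0.2},
  {"x": -0.15,"y": 0.228,"z": 0.06,"ax": 0,"ay": 0,"az": 0.22},
  {"x": -0.16,"y": 0.243,"z": 0.085,"ax": 0,"ay": -0.003,"az": 0.228},
  {"x": -0.163,"y": 0.247,"z": 0.1,"ax": 0,"ay": -0.003,"az": 0.228},
  {"x": -0.163,"y": 0.247,"z": 0.101,"ax": 0,"ay": -0.003,"az": 0.228},
])

```text
clock: 16.12
tcp_pos: [0.4416, -0.1389, 0.1563]
eef_rot: [3.141, 0.007, -0.229]
wrist_force: [-0.6, 0.4, -0.0]
gripper_width: 0.999
grip_force: 0.0
```

```bash
python3 - <<'E'
from h import *
m=viewer.camera_model("wrist");w=viewer.camera("wrist");cv2.imwrite("pics/w6.png",w)
p=robot.read_state();print(p['tcp_pos'],p['eef_rot'])
y=np.array([.226,.974,0]);h=np.array([.4455,-.138,.075])
for k in(-.015,0,.015):print("bar",proj(m,h+k*y+[0,0,.008],1))
print("label",proj(m,[.5175,-.1549,.046],1))
E
python3 go.py .4455 -.138 .056 3.14159 0 -.226
```

```text
[ 0.4428 -0.1385  0.1571] [ 3.1412  0.0055 -0.2279]
bar [298.6913 217.1217]
bar [277.4913 217.1748]
bar [256.2999 217.2083]
label [277.6043 109.5511]
[ 0.0031 -0.0011  0.1011] [ 0.0004  0.0055 -0.0019]
```

View pics/w6.png

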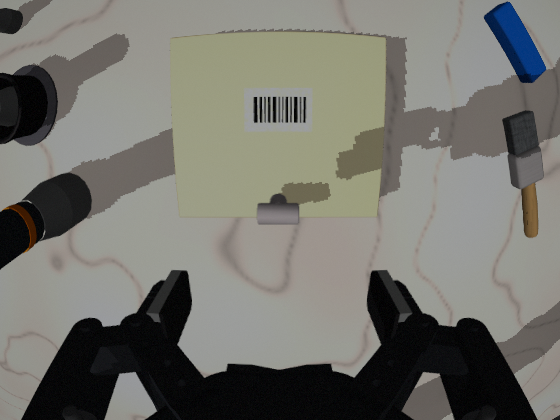

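The bar is at (278,214), spanning columns 258-299 and parallel to the closing axis. The label is at (278,110).

```bash
python3 - <<'E'
from h import *
m=viewer.camera_model("wrist")
print(onz(m,278.5,214,.075,1),onz(m,278.5,214,.079,1),onz(m,278,110,.046,1))
E
python3 go.py .4465 -.138 .056 3.14159 0 -.226
```

```text
[ 0.4459 -0.1381  0.075 ] [ 0.4473 -0.1384  0.079 ] [ 0.5184 -0.1546  0.046 ]
[ 0.0041 -0.0013  0.1011] [ 0.0004  0.0055 -0.0019]
```

>>> play_rows([
  {"x": 0.003,"y": 0,"z": 0.015,"ax": 0,"ay": 0.002,"az": 0},
  {"x": 0.003,"y": -0.001,"z": 0.04,"ax": 0,"ay": 0.003,"az": 0},
  {"x": 0.003,"y": -0.001,"z": 0.065,"ax": 0,"ay": 0.003,"az": 0},
  {"x": 0.003,"y": -0.001,"z": 0.085,"ax": 0,"ay": 0.003,"az": 0},
  {"x": 0.003,"y": -0.001,"z": 0.096,"ax": 0,"ay": 0.003,"az": 0},
  {"x": 0.003,"y": -0.001,"z": 0.1,"ax": 0,"ay": 0.003,"az": 0},
  {"x": 0.003,"y": -0.001,"z": 0.1,"ax": 0,"ay": 0.003,"az": 0},
])

```text
clock: 17.05
tcp_pos: [0.4475, -0.1378, 0.0583]
eef_rot: [3.141, -0.0, -0.226]
wrist_force: [-0.5, -0.3, 0.6]
gripper_width: 1.006
grip_force: 0.0
```

```bash
python3 go.py .446 -.138 .056 3.14159 0 -.226
```

```text
[-0.0014  0.0005  0.0023] [ 0.0004 -0.0005 -0.0002]
```

>>> play_rows([
  {"x": -0.0015,"y": 0,"z": 0.001,"ax": 0,"ay": 0,"az": 0},
  {"x": -0.0015,"y": 0,"z": 0.002,"ax": 0,"ay": 0,"az": 0},
])

```text
clock: 17.3
tcp_pos: [0.4458, -0.1376, 0.0564]
eef_rot: [3.141, -0.001, -0.226]
wrist_force: [-1.0, -0.4, -0.4]
gripper_width: 0.999
grip_force: 0.0
```

>>> play_rows([
  {"x": 0,"y": 0,"z": 0,"ax": 0,"ay": 0,"az": 0},
  {"x": 0,"y": 0,"z": 0,"ax": 0,"ay": 0,"az": 0},
  {"x": 0,"y": 0,"z": 0,"ax": 0,"ay": 0,"az": 0},
  {"x": 0,"y": 0,"z": 0,"ax": 0,"ay": 0,"az": 0},
  {"x": 0,"y": 0,"z": 0,"ax": 0,"ay": 0,"az": 0},
  {"x": 0,"y": 0,"z": 0,"ax": 0,"ay": 0,"az": 0},
  {"x": 0,"y": 0,"z": 0,"ax": 0,"ay": 0,"az": 0},
  {"x": 0,"y": 0,"z": 0,"ax": 0,"ay": 0,"az": 0},
], hand=255, force=50)

```text
clock: 18.3
tcp_pos: [0.4454, -0.139, 0.0564]
eef_rot: [3.14, -0.0, -0.228]
wrist_force: [-2.6, -4.3, 6.8]
gripper_width: 0.34
grip_force: 48.8
```

Run:
```python
from h import *
# arc in tool frame: tool x = box x, tool z = down
r=np.hypot(.136,.045);a0=np.arctan2(.045,.136)
for d in range(5,46,5):
    a=a0+np.radians(d);print(d,"x %.4f z %.4f"%(.136-r*np.cos(a),-(r*np.sin(a)-.045)))
s=robot.read_state();print(s['tcp_pos'],s['eef_rot'],s['wrist_force'],s['gripper_width'])
```

```text
5 x 0.0044 z -0.0117
10 x 0.0099 z -0.0229
15 x 0.0163 z -0.0337
20 x 0.0236 z -0.0438
25 x 0.0318 z -0.0533
30 x 0.0407 z -0.0620
35 x 0.0504 z -0.0699
40 x 0.0607 z -0.0769
45 x 0.0717 z -0.0830
[ 0.4454 -0.139   0.0564] [ 3.1397 -0.0002 -0.2276] [-2.5672 -4.3067  6.8365] 0.33963342116998246
```

>>> play_rows([
  {"x": 0.001,"y": 0,"z": -0.003,"ax": 0,"ay": 0,"az": 0},
  {"x": 0.0025,"y": 0,"z": -0.007,"ax": 0,"ay": 0,"az": 0},
  {"x": 0.0044,"y": 0,"z": -0.0117,"ax": 0,"ay": 0,"az": 0},
  {"x": 0.007,"y": 0,"z": -0.0174,"ax": 0,"ay": 0,"az": 0},
  {"x": 0.0099,"y": 0,"z": -0.0229,"ax": 0,"ay": 0,"az": 0},
  {"x": 0.013,"y": 0,"z": -0.0284,"ax": 0,"ay": 0,"az": 0},
  {"x": 0.0163,"y": 0,"z": -0.0337,"ax": 0,"ay": 0,"az": 0},
  {"x": 0.0199,"y": 0,"z": -0.0388,"ax": 0,"ay": 0,"az": 0},
  {"x": 0.0236,"y": 0,"z": -0.0438,"ax": 0,"ay": 0,"az": 0},
  {"x": 0.0236,"y": 0,"z": -0.0438,"ax": 0,"ay": 0,"az": 0},
])

```text
clock: 19.55
tcp_pos: [0.4678, -0.1442, 0.0995]
eef_rot: [3.14, 0.001, -0.228]
wrist_force: [-0.8, -5.1, -5.0]
gripper_width: 0.335
grip_force: 49.9
```

Run:
```python
from h import *
t=viewer.camera("top");s=viewer.camera("scene");w=viewer.camera("wrist")
cv2.imwrite("pics/l1.png",np.hstack([cv2.resize(s[90:290,150:400],(450,360)),cv2.resize(w[:360,130:430],(350,360))]))
```

```text
(no output)
```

View pics/l1.png

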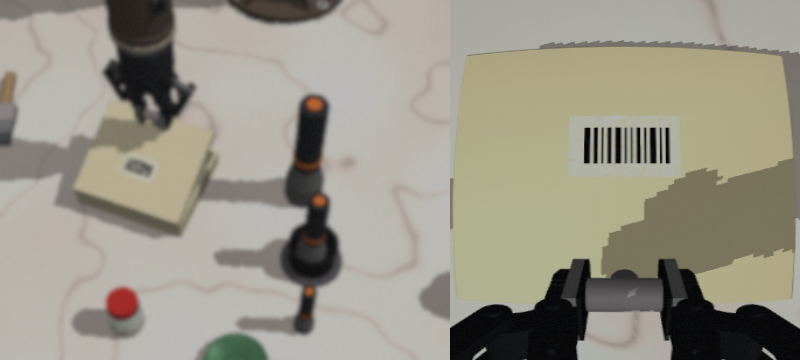

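The lid is up about 20 degrees: in the crop its front edge is raised and the bar sits between the fingers at (625,292). The scanner is still upright at (312,235).

>>> play_rows([
  {"x": 0.004,"y": 0,"z": -0.0048,"ax": 0,"ay": 0,"az": 0},
  {"x": 0.0082,"y": 0,"z": -0.0095,"ax": 0,"ay": 0,"az": 0},
  {"x": 0.0126,"y": 0,"z": -0.014,"ax": 0,"ay": 0,"az": 0},
  {"x": 0.0171,"y": 0,"z": -0.0182,"ax": 0,"ay": 0,"az": 0},
  {"x": 0.0219,"y": 0,"z": -0.0222,"ax": 0,"ay": 0,"az": 0},
  {"x": 0.0268,"y": 0,"z": -0.0261,"ax": 0,"ay": 0,"az": 0},
  {"x": 0.0319,"y": 0,"z": -0.0297,"ax": 0,"ay": 0,"az": 0},
  {"x": 0.0371,"y": 0,"z": -0.0331,"ax": 0,"ay": 0,"az": 0},
  {"x": 0.0425,"y": 0,"z": -0.0362,"ax": 0,"ay": 0,"az": 0},
  {"x": 0.0481,"y": 0,"z": -0.0392,"ax": 0,"ay": 0,"az": 0},
])

```text
clock: 20.95
tcp_pos: [0.5135, -0.1548, 0.1382]
eef_rot: [3.139, 0.004, -0.228]
wrist_force: [-3.1, -4.7, -3.2]
gripper_width: 0.34
grip_force: 50.1
```

>>> play_rows([
  {"x": 0,"y": 0,"z": 0,"ax": 0,"ay": 0,"az": 0},
  {"x": 0,"y": 0,"z": 0,"ax": 0,"ay": 0,"az": 0},
  {"x": 0,"y": 0,"z": 0,"ax": 0,"ay": 0,"az": 0},
  {"x": 0,"y": 0,"z": 0,"ax": 0,"ay": 0,"az": 0},
])

```text
clock: 21.45
tcp_pos: [0.5136, -0.1548, 0.1383]
eef_rot: [3.139, 0.003, -0.227]
wrist_force: [-3.5, -3.9, -1.9]
gripper_width: 0.34
grip_force: 50.2
```

Run:
```python
from h import *
m=viewer.camera_model("wrist");w=viewer.camera("wrist");sm=viewer.camera("scene")
s=robot.read_state();A=rot(s);g=s['tcp_pos']-.019*A[:,2]
for H in(np.array([.5785,-.1687,.03]),):
    X=np.array([.974,-.226,0]);d=g-H;x=-d@X;z=d[2];print(g,"angle",np.degrees(np.arctan2(z,x)-np.arctan2(.045,.136)),"r",np.hypot(x,z))
# label as seen: corners of stripes/white patch -> centre; compare with label prediction by angle
for a in(40,45,50):
    c,q=np.cos(np.radians(a)),np.sin(np.radians(a));P=lambda x,y,z:H+X*(x*c+z*q)+np.array([.226,.974,0])*y+np.array([0,0,1])*(-x*q+z*c)
    print(a,proj(m,P(-.062,.026,.016),1),proj(m,P(-.062,-.026,.016),1),proj(m,P(-.079,0,.016),1),proj(m,P(-.045,0,.016),1))
cv2.imwrite("pics/l2.png",np.hstack([w[:,:],cv2.resize(sm[90:290,150:350],(240,240)) if 0 else cv2.copyMakeBorder(cv2.resize(sm[90:290,150:350],(240,240)),0,180,0,0,cv2.BORDER_CONSTANT)]))
```

```text
[ 0.5137 -0.1548  0.1573] angle 44.184631390932985 r 0.14348599436170764
40 [237.359  188.9539] [319.113  188.8591] [278.2837 213.9346] [278.2042 165.3501]
45 [236.5164 182.9553] [319.9563 182.8613] [278.2861 207.2158] [278.2038 160.3382]
50 [235.7208 176.1667] [320.7506 176.0741] [278.2871 199.2728] [278.2027 154.8841]
```

View pics/l2.png

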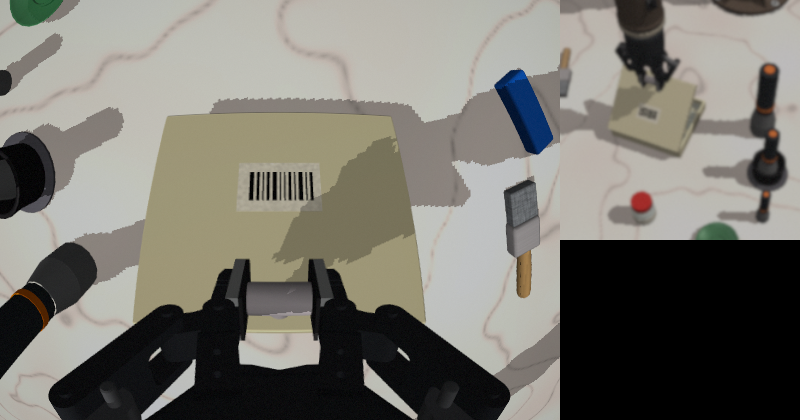

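Wrist view: the label spans rows 163-211. The prediction is 160-207 at 45 degrees and 165-214 at 40, so the lid is near 43; the kinematics give 44.2. I'll add about 1.3 degrees.

>>> play_rows([
  {"x": 0.0015,"y": 0,"z": -0.0007,"ax": 0,"ay": 0,"az": 0},
  {"x": 0.003,"y": 0,"z": -0.0014,"ax": 0,"ay": 0,"az": 0},
  {"x": 0.003,"y": 0,"z": -0.0014,"ax": 0,"ay": 0,"az": 0},
  {"x": 0.003,"y": 0,"z": -0.0014,"ax": 0,"ay": 0,"az": 0},
  {"x": 0.003,"y": 0,"z": -0.0014,"ax": 0,"ay": 0,"az": 0},
  {"x": 0.003,"y": 0,"z": -0.0014,"ax": 0,"ay": 0,"az": 0},
])

```text
clock: 22.3
tcp_pos: [0.5163, -0.1554, 0.1396]
eef_rot: [3.139, 0.004, -0.227]
wrist_force: [-6.3, -4.2, -0.1]
gripper_width: 0.34
grip_force: 50.4
```

Run:
```python
from h import *
s=robot.read_state();A=rot(s);g=s['tcp_pos']-.019*A[:,2];H=np.array([.5785,-.1687,.03])
X=np.array([.974,-.226,0]);d=g-H;x=-d@X;z=d[2];print("angle",np.degrees(np.arctan2(z,x)-np.arctan2(.045,.136)),np.hypot(x,z),s['wrist_force'],s['gripper_width'])
print(robot.sign_off())
```

```text
angle 45.403153074904075 0.14345295956679138 [-6.2543 -4.1626 -0.1211] 0.3398744610479613
the job is handed in; nothing more can be done
None
```

The job is handed in: I held the scanner on the label for about 2 s with the lid shut, put it back upright in its stand and let go, and the arm is now holding the lid by its handle at about 45 degrees (45.4 from the arm's pose), with 22 s of the 67 s used.

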